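# Open the sample case with the two-stage catch

## Robot

A 6-joint arm with a two-finger parallel gripper is mounted at the origin on a cart in front of the work surface, level with it; the furniture and walls round the work are solid. World frame = base frame: x ahead of the robot, y to its left, z up, the work surface at z = 0. Lengths are in m, angles in degrees, forces in N, time in s.
With the tool pointing down it reaches from about 0.325 to 0.9 m from the base axis. Payload 6.1 kg.
Tool frame: the origin (TCP) lies on the centre line of the jaws, within the pads' length; the fingertips stand 19 mm ahead of it and the grasp point (between the pads) is the TCP; x points along the fingers, y is the direction in which the jaws open and shut, and the axes are right-handed (so a half turn about x gives the same grasp; the last joint's range is limited). The gripper opens to 87 mm and grips with 3 to 60 N. Pads are 19 mm wide; open, the fingers measure 117 mm over their backs; the gripper's body (75 mm by 190 mm) begins 51 mm behind the grasp point.
Start: joints at [61.53, 12.628, 87.462, -0, 79.91, -7.225], TCP at [0.226, 0.583, 0.242] pointing down, gripper open.
Joint ranges: [-170.65, 170.65], [-52.31, 119.04], [5.05, 147.46], [-71.25, 251.25], [11.57, 151.72], [-153.62, 153.62]. Speed limits (degrees/s): [147.25, 147.25, 172.46, 180, 180, 180].

## Interface

Orientations are given as [roll, pitch, yaw] about the fixed x, y, z axes, in that order (R = Rz(yaw) Ry(pitch) Rx(roll)).
In Python, from workcell import manip gives the robot as it stands. The module is installed in compiled form; this text tells all that it offers.
- The arm moves only by the tool arm_command, never from a script. Its argument "increments" is text: rows parted by semicolons, each of 4 numbers parted by spaces: the shift along the tool's x, y, z in cm, then the turn about the tool's x in degrees. A call has 1 to 8 rows; each row shifts and turns the commanded pose from where the row before left it, along the tool's axes as they then stand; what a row does not reach is not made up. A row lasts 1/12 s, in which the tool goes at most 41.7 mm and 7.16 degrees, less where a joint would pass 70% of its speed; a pose out of reach is approached as far as the arm can. A call with a gripper value outside its range is refused whole. "hand" is the finger opening in cm, from 0 to 8.7, set as the call begins (left out, the last holds). The fingers move at their own pace and stop on an object; "newtons" is the grip in N (left out, the last holds). Time passes only in rows, so rows that do not move let the fingers close. It gives the time, the measured TCP pose, the force and the opening at its end, in the units of the state.
- manip.read_state(): the state, without advancing time (a new reading comes with each control period).
- manip.camera(name): name is "side" or "top" or "wrist"; returns (picture, depth): 480x640x3 uint8, red, green, blue; 480x640 float32, m along the optical axis (not along the pixel's ray), 0 where there is no reading.
- manip.camera_model(name): a dict with "K" (3x3 intrinsics, pixels), "dist_coeffs" ([k1, k2, p1, p2, k3] as OpenCV has them; the pictures are not rectified), "world_from_camera" (4x4, takes a point from camera to world coordinates); the wrist camera has in their place "T_tool_cam" (4x4, takes a point from camera to tool coordinates, whose origin is the TCP and whose axes are the tool frame's). Camera axes: x right, y up, looking along -z (the intrinsics and any distortion apply to the point x, -y, -z); pixel columns grow to the right and rows downward; lengths in m; the calibration is good to about 2 mm. A picture is of the moment at which its call begins: read the wrist's pose just before it. camera_model takes no time and is no camera call.
- manip.sign_off(): hands the job in, once; it reports no verdict.
Trained networks look in the newest picture that a camera, given by its name, has taken for a name from the list of things; names that differ only in an ending like _2 or _b are one class to them, and where a whole thing is asked for, a point or a joint stands for the part that bears it (a point fixed in the world has none). Each returns a list of dicts, best first, with "confidence" (0 to 1); they miss things now and then, are a little off and sometimes report something else, mostly with a low value. They report only what shows in the picture. A call takes as long as a camera call.
- manip.search_frame(camera, thing): "rect" ([left, top, right, bottom] in pixels, round what is visible of it).
- manip.regions_of(camera, thing): "pixels" (480x640 bool, what is visible of it) and "rect" ([left, top, right, bottom] in pixels, round what is visible of it).
- manip.pinpoint(camera, thing): "xy" ([column, row] in pixels: a listed point, or the origin of a listed thing).
The state is a dict: "t": time; "joint_positions": joint angles; "qvel": joint speeds; "tau": joint torques, N m; "position": TCP position; "ee_rot": TCP orientation; "force": force on the tool from outside, world axes, zero at the start; "torque": the same for the moment, N m; "finger_gap": finger opening in m.
Only numpy, scipy, OpenCV 4.12 (cv2) and the standard library are available. Lean on these libraries where they do the work, as an engineer would, in place of code of your own. Each camera call takes 0.05 s, during which the arm holds its last target.

## Task

Open the grey sample case that is screwed to the bench. Gently slide the safety tab on its lid fully home until you feel it meet its stop, then lift the latch lever right up and swing the lid wide open so that it stays up by itself; force neither the tab against its stop nor the lever while it is still locked, and leave the things standing around where they are.

Things in the scene. Friction and masses are not known exactly. Their poses are not given: they have to be found in the camera images.
- case: Grey box screwed to the bench, 150 mm (x) by 180 mm (y), origin at the centre of its underside; x runs from the front (latch) edge to the back (hinge) edge, y to the left seen from the front, z up. Its shut lid's top is 87 mm above the bench. On the lid near the front edge: right, the latch lever; left, a plastic housing (53 by 92 mm, its top 111 mm above the bench) with the safety tab.
- tab_stud (a point): Centre of the safety tab's white ribbed stud, 12 (case x) by 10 (case y) by 16 mm high, 8 mm above its housing's flat top, free all round. It slides along the case's +y, away from the lever, with about 3 N of friction, and stays where left. Its stop, hidden in the housing, differs from case to case and must be felt; only within about 1.5 mm of the stop is the lever free.
- tab (a joint): Travel of the safety tab along the case's +y in m; starts at 0 to 0.003. The stop comes somewhere between 0.008 and 0.032, not known beforehand. The lock (tab against its stop, or locked lever against the tab) bends at 15 N; 7 to 12 N of push in all, friction included, seats the tab.
- latch_grip (a point): Centre of the bright metal latch lever's grip: a round crossbar along the case's y, 14 mm thick, 22 mm long, 24 mm above the lid top, 25 mm free at either end: it can be pinched by its ends from above and turns between the pads. With the lever down it lies 50 mm behind (case +x) and 14 mm above the lever's axle; it swings up and over toward the front.
- latch_axle (a point): Point on the lever's axle (on the lid, axle along the case's y), at the middle of the lever's width; the grip circles it at 52 mm. 140 mm in front of and 30 mm above the lid hinge while the lid is shut.
- latch (a joint): Lever angle in rad, 0 = lying over the lid, grows as the grip is lifted, 1.3 = upright, end stop at 2.0. About 1 N of resistance at the grip; stays where left. Locked (0.05 of play) until the tab is home. From about 0.25 on the hook under the lid is free; with the lever up, pulling it onward lifts the lid.
- lid_hinge (a point): Point on the lid's hinge line, at the middle of the back edge, 67 mm above the bench; the line runs along the case's y.
- lid_front (a point): Middle of the upper front edge of the lid, 150 mm from the hinge line, 20 mm above it when shut.
- lid (a joint): Lid angle in rad, 0 = shut, grows as its front edge is raised, end stop at 1.75. A stiff hinge: it takes about 5 N at the front edge and stays where it is left. Wide open means at least 1.0 (about 57 degrees).
- fuse_carton_mid (a point): Bystander, leave alone: small carton 30 x 48 x 16 mm, its centre.
- amber_oil_mid (a point): Bystander, leave alone: clear bottle with dark screw cap, 40 mm across and 89 mm high, its centre.
- ptfe_mid (a point): Bystander, leave alone: small tape spool, 44 mm across and 15 mm high, its centre.
- fitting_mid (a point): Bystander, leave alone: brass hose fitting lying down, 18 x 38 x 16 mm, its centre.

How it is judged:
By the outcome, as a careful person would: the job done as asked, in the order asked, and still so for the second after the job is handed in, with the robot touching nothing.
It also fails if it takes over 64 s, if anything falls off the work surface, if the arm or the gripper's body presses on something with over 40 N, if the wrist force passes 120 N, or if a joint passes its speed limit or range.

## Working session

There is one attempt and no reset: what is moved stays moved. The work goes in short steps, Python scripts to look and compute and a tool call to move; the robot and the scene stay as the last step left them, time stands still between calls to the robot, and variables do not carry over. Pictures are saved under pics/ and viewed, and the job is handed in when it is done.

Besides the shell and the picture viewer there is one more tool, called in YAML: its name, and indented under it one key for each argument. arm_command: Moves the arm, as the interface text tells. Its arguments: {"type":"object","properties":{"increments":{"type":"string"},"hand":{"type":"number"},"newtons":{"type":"number"}},"required":["increments"]}

```bash
mkdir -p pics; cat > h.py <<'E'
import numpy as np, cv2
from workcell import manip
from scipy.spatial.transform import Rotation as R
def Tcam(name,st=None):
    m=manip.camera_model(name)
    if name!='wrist': return m,np.array(m['world_from_camera'])
    st=st or manip.read_state()
    T=np.eye(4);T[:3,:3]=R.from_euler('xyz',st['ee_rot'],degrees=True).as_matrix();T[:3,3]=st['position']
    return m,T@np.array(m['T_tool_cam'])
def ray(name,xy,st=None):
    m,T=Tcam(name,st)
    u=cv2.undistortPoints(np.array([[xy]],float),np.array(m['K']),np.array(m['dist_coeffs']))[0,0]
    d=np.array([u[0],-u[1],-1.0]); return T[:3,3],T[:3,:3]@d
def at_depth(name,xy,dep,st=None):
    o,d=ray(name,xy,st); return o+d*dep
def at_z(name,xy,z,st=None):
    o,d=ray(name,xy,st); return o+d*((z-o[2])/d[2])
def proj(name,P,st=None):
    m,T=Tcam(name,st); p=np.linalg.inv(T)@np.append(P,1); 
    q=np.array([[p[0],-p[1],-p[2]]]); return cv2.projectPoints(q,np.zeros(3),np.zeros(3),np.array(m['K']),np.array(m['dist_coeffs']))[0].ravel()
def snap(name,fn):
    st=manip.read_state(); a,d=manip.camera(name); cv2.imwrite('pics/'+fn,a[:,:,::-1]); np.save('pics/'+fn+'.npy',d); return a,d,st
E
python3 - <<'E'
from h import *
s=manip.read_state(); print({k:np.round(v,3).tolist() for k,v in s.items()})
for c in ['top','side']:
    a,d,st=snap(c,c+'1.png')
    for t in ['tab_stud','latch_grip','latch_axle','lid_hinge','lid_front','case','fuse_carton_mid','amber_oil_mid','ptfe_mid','fitting_mid']:
        r=manip.pinpoint(c,t)
        for q in r[:1]:
            x,y=q['xy']; dd=d[int(min(max(y,0),479)),int(min(max(x,0),639))]
            print(c,t,round(q['confidence'],2),np.round(q['xy'],1),dd,np.round(at_depth(c,q['xy'],dd),3))
E
```

```text
{'t': 0.0, 'joint_positions': [61.53, 12.675, 87.525, -0.0, 79.909, -7.222], 'qvel': [0.033, -0.084, -0.028, 0.11, -0.062, -0.066], 'tau': [-0.002, -49.461, -38.737, 0.07, 0.057, -0.0], 'position': [0.226, 0.582, 0.24], 'ee_rot': [-97.185, 89.891, -118.432], 'force': [0.074, 0.878, -0.207], 'torque': [0.04, -0.043, -0.017], 'finger_gap': 0.087}
top tab_stud 0.51 [319.2 257.3] 0.9202427 [0.552 0.022 0.129]
top latch_grip 0.72 [351.6 243.9] 0.93734646 [ 0.578 -0.036  0.116]
top latch_axle 0.63 [353.4 272.1] 0.942221 [ 0.53  -0.039  0.102]
top lid_hinge 0.81 [322.5 201. ] 1.0767615 [ 0.691  0.015 -0.003]
top lid_front 0.56 [324.4 280.1] 0.9567594 [0.519 0.012 0.085]
top case 0.8 [325.2 249. ] 0.9451526 [0.571 0.011 0.107]
top fuse_carton_mid 0.63 [243.  275.1] 1.0261339 [0.537 0.168 0.019]
top amber_oil_mid 0.78 [413.4 219.8] 0.9723835 [ 0.628 -0.15   0.09 ]
top ptfe_mid 0.56 [405.6 273. ] 1.0251439 [ 0.541 -0.144  0.018]
top fitting_mid 0.57 [242.8 223. ] 1.0643265 [0.645 0.174 0.001]
side tab_stud 0.6 [300.5 238.7] 0.8712222 [0.556 0.019 0.116]
side latch_grip 0.75 [314.1 256.1] 0.8181192 [ 0.574 -0.043  0.117]
side latch_axle 0.97 [286.6 266.9] 0.8225121 [ 0.529 -0.044  0.099]
side lid_hinge 0.69 [364.8 262.9] 0.8577831 [ 0.662 -0.023  0.086]
side lid_front 0.68 [276.8 259.4] 0.9309794 [0.513 0.058 0.055]
side case 0.93 [320.7 293.7] 0.82100064 [ 0.582 -0.071  0.061]
side fuse_carton_mid 0.55 [364.2 330. ] 0.73753613 [ 0.637 -0.171  0.061]
side amber_oil_mid 0.66 [362.4 328.8] 0.73690164 [ 0.634 -0.171  0.063]
side ptfe_mid 0.64 [306.  350.9] 0.7684196 [ 0.551 -0.154  0.014]
```

```bash
python3 - <<'E'
import cv2
for c in ['top','side']:
    a=cv2.imread(f'pics/{c}1.png'); b=a[160:360,200:460]; cv2.imwrite(f'pics/{c}1z.png',cv2.resize(b,None,fx=3,fy=3,interpolation=cv2.INTER_CUBIC))
E
```

```text
(no output)
```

View pics/top1.png

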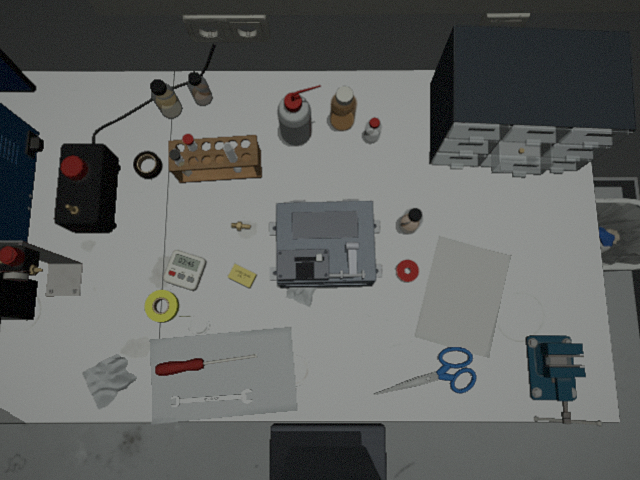

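```bash
sleep 1
```

```text
(no output)
```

View pics/top1z.png

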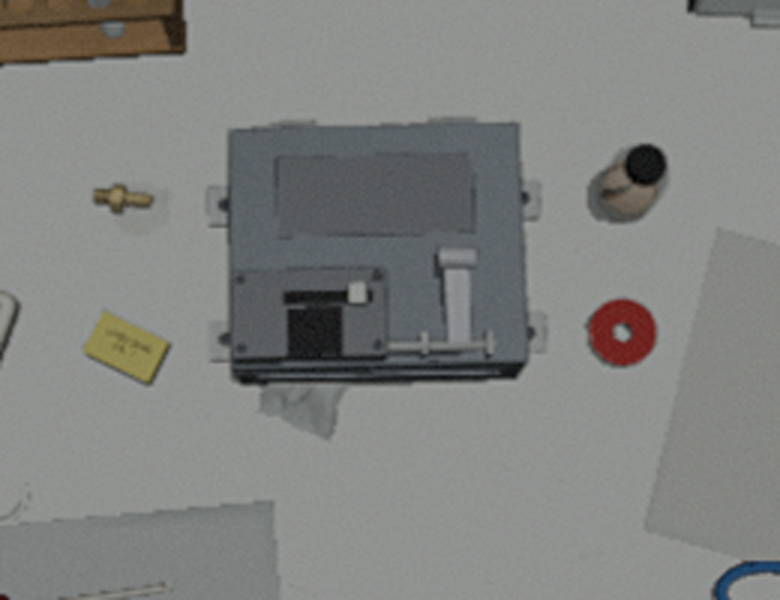

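View pics/side1z.png

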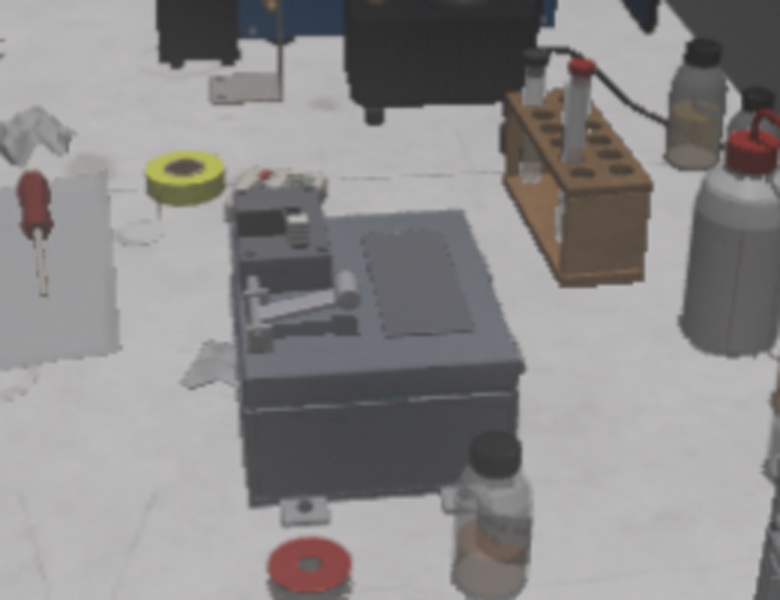

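The top view shows the case at columns 276–375 and rows 202–287, nearly aligned with the world axes. The white stud is at about (319,257) in the slot's right-hand end, and the lever grip is at about (352,246). Next I'll fit the case pose from depth.

```bash
python3 - <<'E'
from h import *
d=np.load('pics/top1.png.npy')
m,T=Tcam('top')
v,u=np.mgrid[180:310,255:400]
pts=np.stack([u.ravel(),v.ravel()],1).astype(float)
un=cv2.undistortPoints(pts[:,None],np.array(m['K']),np.array(m['dist_coeffs']))[:,0]
dd=d[180:310,255:400].ravel()
P=(np.c_[un[:,0],-un[:,1],-np.ones(len(un))]*dd[:,None])@T[:3,:3].T+T[:3,3]
k=(P[:,2]>.075)&(P[:,2]<.14)&(dd>0)
mask=np.zeros((480,640),np.uint8); mask[v.ravel()[k],u.ravel()[k]]=1
n,l,s,c=cv2.connectedComponentsWithStats(mask); i=1+np.argmax(s[1:,4])
kk=k&(l[v.ravel(),u.ravel()]==i)
lidz=P[kk][:,2]; print('lid med z',np.median(lidz[lidz<.1]))
Q=P[kk]; 
# use ray to z=.087 for edges
r=cv2.minAreaRect((Q[:,:2]*1000).astype(np.float32)); print(r)
for nm,zz in [((319.2,257.3),.119),((351.6,243.9),.111),((353.4,272.1),.097)]: print(nm,at_z('top',nm,zz).round(4))
for px in [(276.7,203),(373,201),(278.3,281.7),(375.7,280)]: print(px,at_z('top',px,.087).round(4))
for nm,dz in [((300.5,238.7),.119),((314.1,256.1),.111),((286.6,266.9),.097)]: print('side',nm,at_z('side',nm,dz).round(4))
s=manip.read_state(); RM=R.from_euler('xyz',s['ee_rot'],degrees=True).as_matrix(); print(RM.round(3)); print(s['t'])
print(manip.camera_model('wrist')['T_tool_cam'])
E
```

```text
lid med z 0.08684802111641077
((590.4531860351562, 9.9097900390625), (151.39996337890625, 180.3278350830078), 1.294569730758667)
(319.2, 257.3) [0.5541 0.0215 0.119 ]
(351.6, 243.9) [ 0.5794 -0.0358  0.111 ]
(353.4, 272.1) [ 0.5311 -0.0391  0.097 ]
(276.7, 203) [0.6617 0.0997 0.087 ]
(373, 201) [ 0.6648 -0.0779  0.087 ]
(278.3, 281.7) [0.5156 0.095  0.087 ]
(375.7, 280) [ 0.5182 -0.0794  0.087 ]
side (300.5, 238.7) [0.5555 0.0141 0.119 ]
side (314.1, 256.1) [ 0.5748 -0.0338  0.111 ]
side (286.6, 266.9) [ 0.5289 -0.0402  0.097 ]
[[-0.     0.362  0.932]
 [-0.     0.932 -0.362]
 [-1.    -0.    -0.   ]]
1.1
[[ 1.27285411e-04  3.01344784e-01 -9.53515236e-01 -1.43180825e-01]
 [ 9.99999889e-01  3.93296408e-04  2.57786356e-04 -9.47806496e-04]
 [ 4.52696691e-04 -9.53515163e-01 -3.01344701e-01 -8.24160205e-02]
 [ 0.00000000e+00  0.00000000e+00  0.00000000e+00  1.00000000e+00]]
```

arm_command:
  increments: "0 0 0 -5.6; 0 0 0 -5.6; 0 0 0 -5.6; 0 0 0 -5.6; 0 -2.9 1.6 0; 0 -2.9 1.6 0; 0 -2.9 1.6 0; 0 -2.9 1.6 0"
  hand: 0
  newtons: 20

```text
t: 1.77
position: [0.2931, 0.4667, 0.2415]
ee_rot: [6.8, 90.0, 8.0]
force: [0.3, 1.0, 0.6]
finger_gap: 0.0415
```

arm_command:
  increments: "0 -2.9 1.6 0; 0 -2.9 1.6 0; 0 -2.9 1.6 0; 0 -2.9 1.6 0; 0 -2.9 1.6 0; 0 -2.9 1.6 0; 0 -2.9 1.6 0; 0 -2.9 1.6 0"

```text
t: 2.43
position: [0.4261, 0.237, 0.2419]
ee_rot: [19.0, 90.0, 20.2]
force: [0.2, 0.4, -0.7]
finger_gap: 0.001
```

arm_command:
  increments: "0 -2.9 1.6 0; 0 -2.9 1.6 0; 0 -2.9 1.6 0; 0 -2.9 1.6 0; 0 -2.9 1.6 0; 0 -2.9 1.6 0; 0 -2.9 1.6 0; 0 0 0 0"

```text
t: 3.1
position: [0.5438, 0.0329, 0.2417]
ee_rot: [-54.7, 89.8, -53.7]
force: [-0.4, 0.1, -0.4]
finger_gap: 0.0004
```

```bash
python3 - <<'E'
from h import *
s=manip.read_state(); print({k:np.round(v,4).tolist() for k,v in s.items()})
RM=R.from_euler('xyz',s['ee_rot'],degrees=True).as_matrix(); print(RM.round(4))
a,d,st=snap('wrist','w1.png')
for t in ['tab_stud','latch_grip','latch_axle','lid_front']:
    for q in manip.pinpoint('wrist',t)[:1]:
        x,y=q['xy']; dd=d[int(y),int(x)]
        print(t,round(q['confidence'],2),np.round(q['xy'],1),np.round(at_depth('wrist',q['xy'],dd,st),4))
        z={'tab_stud':.119,'latch_grip':.111,'latch_axle':.097,'lid_front':.087}[t]
        print(at_z('wrist',q['xy'],z,st).round(4))
E
```

```text
{'t': 3.1, 'joint_positions': [-4.7558, 1.5699, 99.5619, -0.1309, 78.7565, -95.6395], 'qvel': [3.803, -1.8031, 2.3284, 2.7415, 1.6364, 4.3327], 'tau': [-1.4415, -38.4518, -38.7441, -0.2015, -0.0634, -0.681], 'position': [0.5438, 0.0329, 0.2417], 'ee_rot': [-54.6561, 89.8299, -53.7471], 'force': [-0.3825, 0.0773, -0.4137], 'torque': [0.0535, 0.0052, -0.0122], 'finger_gap': 0.0004}
[[ 0.0018 -0.0159  0.9999]
 [-0.0024  0.9999  0.0159]
 [-1.     -0.0024  0.0017]]
tab_stud 0.76 [309.1 258. ] [0.5537 0.0234 0.1273]
[0.5567 0.0232 0.119 ]
latch_grip 0.73 [224.8 280.1] [ 0.5751 -0.0351  0.1158]
[ 0.5771 -0.0363  0.111 ]
lid_front 0.76 [292.3 189.4] [0.5175 0.0096 0.0821]
[0.5166 0.0099 0.087 ]
```

View pics/w1.png

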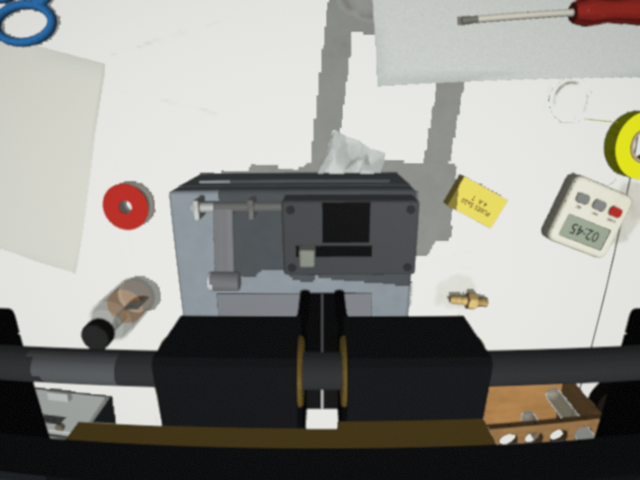

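arm_command:
  increments: "0 -1.8 0.55 0; 0 -1.8 0.55 0; 2.5 0 0 0; 2.5 0 0 0; 2.5 0 0 0; 1.5 0 0 0; 0.8 0 0 0; 0 0 0 0"

```text
t: 4.02
position: [0.5515, 0.0033, 0.1415]
ee_rot: [169.2, 89.8, 170.5]
force: [-0.4, -0.1, -0.2]
finger_gap: 0.0003
```

```bash
python3 - <<'E'
from h import *
print(manip.read_state()['position'])
a,d,st=snap('side','s2.png'); a2,_,_=snap('wrist','w2.png')
f=lambda b:cv2.resize(b,(400,400),interpolation=cv2.INTER_CUBIC)
o=np.hstack([f(a[160:340,200:380]),f(a2[140:340,200:400])]);cv2.imwrite('pics/c2.png',o[:,:,::-1])
E
```

```text
[0.55154797 0.00326406 0.14152965]
```

View pics/c2.png

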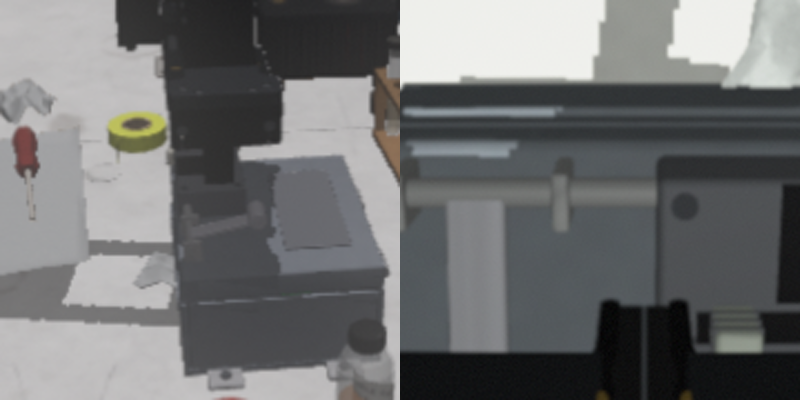

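The fingers are closed to the right of the stud (crop right, stud at about (738,335)), clear of the lever. Next I'll check the settled pose.

arm_command:
  increments: "0.7 0 0.2 0; 0 0 0 0"

```text
t: 4.28
position: [0.556, 0.0022, 0.137]
ee_rot: [-7.6, 89.9, -6.5]
force: [-1.0, 0.2, -0.4]
finger_gap: 0.0005
```

arm_command:
  increments: "0.2 0 0 0; 0 0 0 0; 0 0 0 0"

```text
t: 4.53
position: [0.5553, 0.002, 0.1348]
ee_rot: [-16.3, 90.0, -15.2]
force: [0.2, 0.1, -0.6]
finger_gap: 0.0005
```

arm_command:
  increments: "0 0.1 0 0; 0 0.1 0 0; 0 0 0 0"

```text
t: 4.78
position: [0.5553, 0.0041, 0.1347]
ee_rot: [10.8, 90.0, 11.9]
force: [-0.6, -0.3, 0.2]
finger_gap: 0.0004
```

arm_command:
  increments: "0 0.1 0 0; 0 0.1 0 0; 0 0 0 0"

```text
t: 5.03
position: [0.5551, 0.0062, 0.1345]
ee_rot: [112.2, 90.0, 113.4]
force: [0.4, -0.1, -0.1]
finger_gap: 0.0003
```

arm_command:
  increments: "0 0.1 0 0; 0 0.1 0 0; 0 0 0 0"

```text
t: 5.28
position: [0.5551, 0.0082, 0.1345]
ee_rot: [98.2, 90.0, 99.3]
force: [0.4, 0.4, 0.2]
finger_gap: 0.0005
```

arm_command:
  increments: "0 0.1 0 0; 0 0.1 0 0; 0 0 0 0"

```text
t: 5.53
position: [0.5551, 0.0096, 0.1346]
ee_rot: [-88.9, 89.9, -87.7]
force: [-0.5, -2.9, 0.7]
finger_gap: 0.0004
```

arm_command:
  increments: "0 0.1 0 0; 0 0.1 0 0; 0 0.1 0 0; 0 0.1 0 0; 0 0 0 0"

```text
t: 5.95
position: [0.555, 0.0142, 0.1345]
ee_rot: [151.6, 90.0, 152.7]
force: [-0.6, -2.2, -1.3]
finger_gap: 0.0005
```

arm_command:
  increments: "0 0.12 0 0; 0 0 0 0"

```text
t: 6.12
position: [0.555, 0.0154, 0.1345]
ee_rot: [114.9, 90.0, 116.1]
force: [-0.1, -2.8, -0.4]
finger_gap: 0.0001
```

```bash
sleep 0
```

arm_command:
  increments: "0 0.12 0 0; 0 0 0 0"

```text
t: 6.28
position: [0.555, 0.0166, 0.1345]
ee_rot: [69.5, 90.0, 70.6]
force: [-0.4, -2.4, 0.2]
finger_gap: 0.0005
```

arm_command:
  increments: "0 0.12 0 0; 0 0 0 0"

```text
t: 6.45
position: [0.5549, 0.0178, 0.1345]
ee_rot: [54.7, 90.0, 55.8]
force: [0.7, -2.4, 0.7]
finger_gap: 0.0006
```

arm_command:
  increments: "0 0.12 0 0; 0 0 0 0"

```text
t: 6.62
position: [0.5549, 0.019, 0.1345]
ee_rot: [76.8, 90.0, 77.9]
force: [0.0, -2.1, -1.0]
finger_gap: 0.0007
```

arm_command:
  increments: "0 0.12 0 0; 0 0 0 0"

```text
t: 6.78
position: [0.5549, 0.0202, 0.1345]
ee_rot: [81.0, 90.0, 82.2]
force: [-0.1, -2.4, 0.3]
finger_gap: 0.0
```

arm_command:
  increments: "0 0.12 0 0; 0 0 0 0"

```text
t: 6.95
position: [0.5548, 0.0214, 0.1345]
ee_rot: [105.4, 90.0, 106.6]
force: [0.2, -3.0, 0.0]
finger_gap: 0.0004
```

arm_command:
  increments: "0 0.12 0 0; 0 0 0 0"

```text
t: 7.12
position: [0.5549, 0.0226, 0.1346]
ee_rot: [42.7, 90.0, 43.8]
force: [0.6, -2.9, 0.6]
finger_gap: 0.0006
```

arm_command:
  increments: "0 0.12 0 0; 0 0 0 0"

```text
t: 7.28
position: [0.5548, 0.0238, 0.1345]
ee_rot: [99.5, 90.0, 100.6]
force: [-1.5, -2.5, 0.3]
finger_gap: 0.0007
```

arm_command:
  increments: "0 0.12 0 0; 0 0 0 0"

```text
t: 7.45
position: [0.5548, 0.025, 0.1345]
ee_rot: [102.4, 90.0, 103.6]
force: [-0.4, -2.5, -0.2]
finger_gap: 0.0004
```

arm_command:
  increments: "0 0.12 0 0; 0 0 0 0"

```text
t: 7.62
position: [0.5548, 0.0262, 0.1345]
ee_rot: [83.4, 90.0, 84.6]
force: [0.8, -3.2, -1.0]
finger_gap: 0.0002
```

arm_command:
  increments: "0 0.12 0 0; 0 0 0 0"

```text
t: 7.78
position: [0.5547, 0.0274, 0.1346]
ee_rot: [74.6, 90.0, 75.7]
force: [0.1, -2.4, 0.1]
finger_gap: 0.0006
```

arm_command:
  increments: "0 0.12 0 0; 0 0 0 0"

```text
t: 7.95
position: [0.5547, 0.0286, 0.1345]
ee_rot: [115.5, 90.0, 116.6]
force: [-0.6, -1.9, -0.6]
finger_gap: 0.0005
```

arm_command:
  increments: "0 0.12 0 0; 0 0 0 0"

```text
t: 8.12
position: [0.5547, 0.0298, 0.1345]
ee_rot: [112.6, 90.0, 113.8]
force: [-1.0, -2.6, 1.1]
finger_gap: 0.0005
```

arm_command:
  increments: "0 0.12 0 0; 0 0 0 0"

```text
t: 8.28
position: [0.5547, 0.031, 0.1345]
ee_rot: [82.8, 90.0, 84.0]
force: [-0.3, -1.4, -0.1]
finger_gap: 0.0005
```

arm_command:
  increments: "0 0.12 0 0; 0 0 0 0"

```text
t: 8.45
position: [0.5546, 0.0322, 0.1345]
ee_rot: [112.7, 90.0, 113.8]
force: [-0.8, -2.0, -0.1]
finger_gap: 0.0006
```

arm_command:
  increments: "0 0.12 0 0; 0 0 0 0"

```text
t: 8.62
position: [0.5546, 0.0328, 0.1345]
ee_rot: [-95.5, 89.9, -94.4]
force: [0.2, -4.5, 0.8]
finger_gap: 0.0007
```

arm_command:
  increments: "0 0 0 0; 0 0 0 0"

```text
t: 8.78
position: [0.5546, 0.0328, 0.1345]
ee_rot: [-94.2, 90.0, -93.0]
force: [-1.2, -6.2, 1.2]
finger_gap: 0.0005
```

arm_command:
  increments: "0 0.03 0 0; 0 0 0 0; 0 0 0 0"

```text
t: 9.03
position: [0.5546, 0.0328, 0.1346]
ee_rot: [-92.3, 89.9, -91.1]
force: [-1.5, -5.7, -0.7]
finger_gap: 0.0005
```

arm_command:
  increments: "0 0.05 0 0; 0 0 0 0; 0 0 0 0"

```text
t: 9.28
position: [0.5546, 0.0329, 0.1346]
ee_rot: [-93.9, 89.9, -92.7]
force: [-0.5, -7.2, 0.4]
finger_gap: 0.0005
```

arm_command:
  increments: "0 0.05 0 0; 0 0 0 0; 0 0 0 0"

```text
t: 9.53
position: [0.5546, 0.033, 0.1346]
ee_rot: [-93.2, 89.8, -92.0]
force: [-0.3, -9.0, -0.9]
finger_gap: 0.0008
```

arm_command:
  increments: "0 -0.6 0 0; 0 -0.6 0 0; -2.5 0 0 0; -2.5 0 0 0; 0 -1.8 0.8 0; 0 -1.8 0.8 0; 0 -2 0.7 0; 0 0 0 0"

```text
t: 10.2
position: [0.5802, -0.0356, 0.185]
ee_rot: [-17.1, 89.9, -16.1]
force: [-0.1, 0.7, -0.3]
finger_gap: 0.0005
```

arm_command:
  increments: "0 0 0 0; 0 0 0 0"
  hand: 4.6

```text
t: 10.37
position: [0.5786, -0.0324, 0.1842]
ee_rot: [120.0, 89.9, 121.2]
force: [-0.2, -0.4, 0.6]
finger_gap: 0.0073
```

```bash
python3 - <<'E'
from h import *
s=manip.read_state();print(s['position'],s['finger_gap'])
RM=R.from_euler('xyz',s['ee_rot'],degrees=True).as_matrix(); print(RM.round(4))
a,d,st=snap('wrist','w3.png')
for t,z in [('tab_stud',.119),('latch_grip',.111)]:
    for q in manip.pinpoint('wrist',t)[:1]: print(t,q['confidence'],q['xy'],at_z('wrist',q['xy'],z,st).round(4))
a,d,st=snap('side','s3.png')
for t,z in [('tab_stud',.119),('latch_grip',.111)]:
    for q in manip.pinpoint('side',t)[:1]: print(t,q['confidence'],q['xy'],at_z('side',q['xy'],z,st).round(4))
E
```

```text
[ 0.57859036 -0.03243068  0.18421383] 0.007344301381936118
[[-7.000e-04 -1.980e-02  9.998e-01]
 [ 1.200e-03  9.998e-01  1.980e-02]
 [-1.000e+00  1.200e-03 -7.000e-04]]
tab_stud 0.62 [473.8, 229.0] [0.5531 0.0448 0.119 ]
latch_grip 0.73 [318.9, 265.5] [ 0.5777 -0.0351  0.111 ]
tab_stud 0.65 [298.8, 232.8] [0.5539 0.0362 0.119 ]
latch_grip 0.76 [318.4, 257.2] [ 0.5815 -0.038   0.111 ]
```

View pics/w3.png

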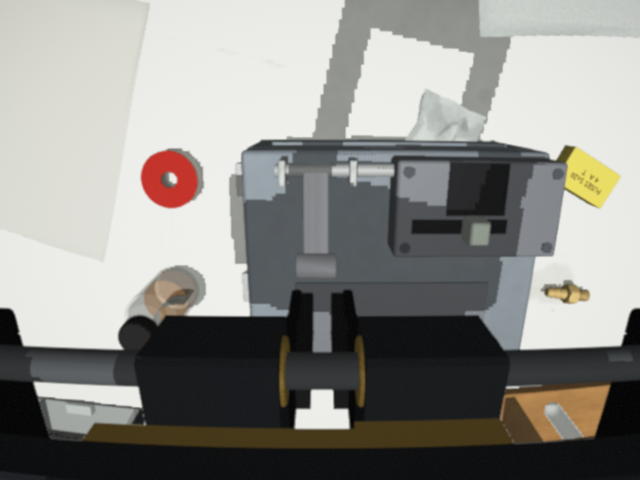

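View pics/s3.png

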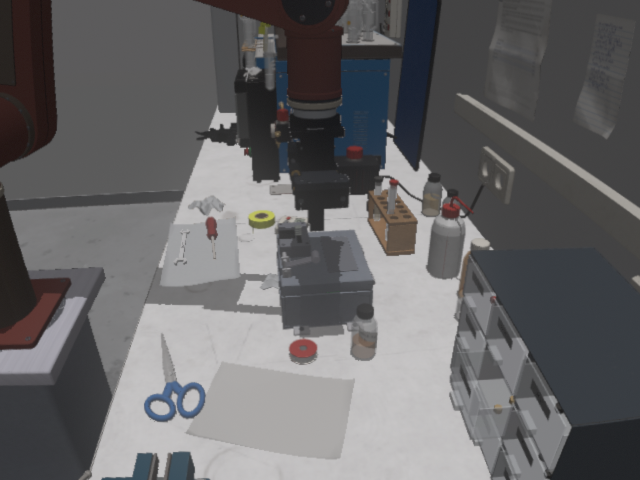

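The wrist view shows the stud moved to (480,233), about 23 mm of travel. The grip bar is at (316,265). Now I'll straddle its ends.

arm_command:
  increments: "0 -0.3 0 0; 0 0 0 0; 0 0 0 0; 0 0 0 0; 0 0 0 0; 1.5 0 0 0; 0 0 0 0"
  hand: 3.6

```text
t: 11.25
position: [0.5778, -0.0358, 0.1674]
ee_rot: [167.1, 89.8, 168.3]
force: [-0.1, -0.1, -1.5]
finger_gap: 0.0364
```

```bash
python3 - <<'E'
from h import *
s=manip.read_state();print(s['position'],s['finger_gap'],s['force'])
a,d,st=snap('wrist','w4.png')
for t,z in [('latch_grip',.111)]:
    for q in manip.pinpoint('wrist',t)[:1]: print(t,q['confidence'],q['xy'],at_z('wrist',q['xy'],z,st).round(4))
E
```

```text
[ 0.57775799 -0.0357877   0.16736621] 0.03641731301216419 [-0.14300482 -0.10731203 -1.53817253]
latch_grip 0.63 [319.9, 283.4] [ 0.5801 -0.0378  0.111 ]
```

View pics/w4.png

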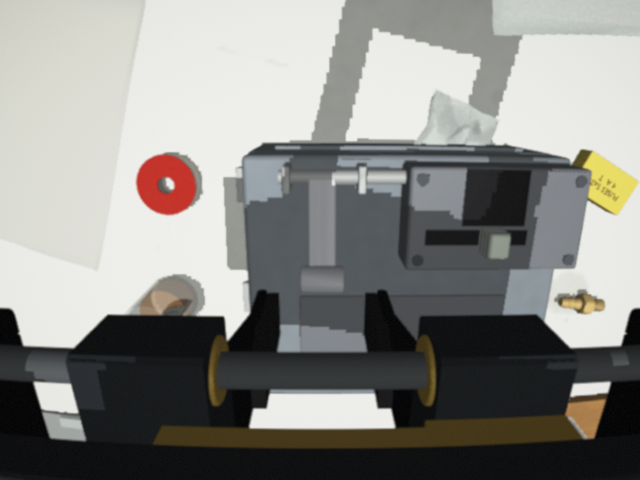

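The bar's ends, at columns 301–343, are centred between the fingers. Descending.

arm_command:
  increments: "2 0 0.05 0; 1.7 0 0.05 0; 1 0 0 0; 0.6 0 0 0; 0 0 0 0; 0 0 0 0"

```text
t: 11.85
position: [0.5802, -0.036, 0.1169]
ee_rot: [-15.4, 90.0, -14.2]
force: [0.8, 0.6, 0.4]
finger_gap: 0.0359
```

arm_command:
  increments: "0.3 0 -0.1 0; 0 0 0 0; 0 0 0 0"

```text
t: 12.1
position: [0.5793, -0.0361, 0.1141]
ee_rot: [-13.1, 90.0, -12.0]
force: [0.1, 0.4, -0.4]
finger_gap: 0.036
```

arm_command:
  increments: "0 0 0 0; 0 0 0 0; 0 0 0 0; 0 0 0 0; 0 0 0 0"
  hand: 1.4
  newtons: 20

```text
t: 12.52
position: [0.5792, -0.0357, 0.1138]
ee_rot: [44.9, 90.0, 46.1]
force: [-0.8, 1.0, 1.3]
finger_gap: 0.0216
```

arm_command:
  increments: "-0.1 0 0 0; -0.1 0 0 0; -0.1 0 -0.1 0; 0 0 0 0"

```text
t: 12.85
position: [0.5782, -0.0358, 0.1166]
ee_rot: [29.9, 90.0, 31.1]
force: [2.3, 2.5, -2.8]
finger_gap: 0.022
```

```bash
sleep 0
```

arm_command:
  increments: "-0.1 0 -0.03 0; 0 0 0 0; 0 0 0 0"

```text
t: 13.1
position: [0.5778, -0.0358, 0.1176]
ee_rot: [59.2, 90.0, 60.3]
force: [2.1, 3.3, -2.6]
finger_gap: 0.0217
```

arm_command:
  increments: "-0.1 0 0.03 0; -0.1 0 0 0; 0 0 0 0"

```text
t: 13.35
position: [0.5772, -0.0358, 0.1191]
ee_rot: [168.4, 89.9, 169.6]
force: [-1.3, 3.8, -3.0]
finger_gap: 0.0215
```

```bash
python3 - <<'E'
import numpy as np
p=np.radians(np.linspace(21.8,122,17)); x=5.2*np.cos(p); z=5.2*np.sin(p)
r=[f"{-dz:.2f} 0 {dx:.2f} 0" for dx,dz in zip(np.diff(x),np.diff(z))]
print('; '.join(r[:8]));print('; '.join(r[8:])); print(.529+x[8]/100,.0998+z[8]/100,.529+x[-1]/100,.0998+z[-1]/100)
E
```

```text
-0.52 0 -0.24 0; -0.49 0 -0.29 0; -0.45 0 -0.35 0; -0.41 0 -0.39 0; -0.37 0 -0.44 0; -0.32 0 -0.47 0; -0.26 0 -0.50 0; -0.21 0 -0.53 0
-0.15 0 -0.55 0; -0.09 0 -0.56 0; -0.02 0 -0.57 0; 0.04 0 -0.57 0; 0.10 0 -0.56 0; 0.16 0 -0.55 0; 0.22 0 -0.52 0; 0.27 0 -0.50 0
0.5451551743407981 0.14922681804464474 0.5014441982598734 0.14389850100013415
```

arm_command:
  increments: "-0.2 0 -0.1 0; 0 0 0 0"

```text
t: 13.52
position: [0.5763, -0.0359, 0.1214]
ee_rot: [166.4, 89.9, 167.6]
force: [-2.0, 4.2, -3.3]
finger_gap: 0.022
```

arm_command:
  increments: "-0.32 0 -0.14 0; -0.49 0 -0.29 0; -0.45 0 -0.35 0; 0 0 0 0"

```text
t: 13.85
position: [0.5685, -0.0361, 0.135]
ee_rot: [168.4, 90.0, 169.5]
force: [-3.0, 4.9, -3.5]
finger_gap: 0.0214
```

```bash
python3 - <<'E'
from h import *
s=manip.read_state();print(s['position'],s['finger_gap'],s['force'])
a,d,st=snap('side','s5.png')
f=lambda b:cv2.resize(b,(800,600),interpolation=cv2.INTER_CUBIC)
cv2.imwrite('pics/s5z.png',f(a[200:320,240:400])[:,:,::-1])
E
```

```text
[ 0.56847498 -0.03611826  0.13502077] 0.02143617330127718 [-2.95029508  4.93758161 -3.49506612]
```

View pics/s5z.png

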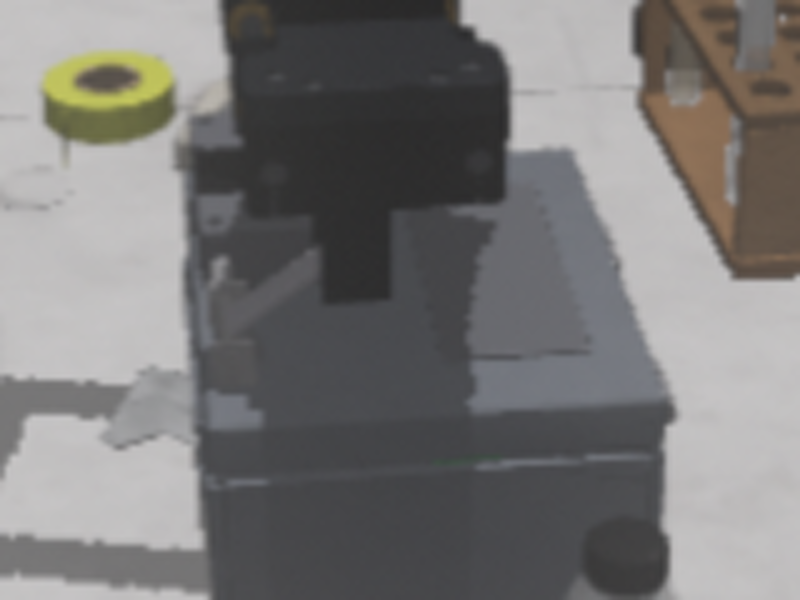

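The lever's arm is visibly raised (crop (270,290)) and the lid is still shut. Continuing the arc.

arm_command:
  increments: "-0.41 0.05 -0.45 0; -0.37 0 -0.44 0; -0.32 0 -0.47 0; -0.26 0 -0.50 0; -0.21 0 -0.53 0; 0 0 0 0"

```text
t: 14.4
position: [0.5453, -0.0365, 0.1511]
ee_rot: [-20.3, 89.9, -19.1]
force: [1.4, 2.9, 0.0]
finger_gap: 0.022
```

arm_command:
  increments: "-0.15 0.02 -0.55 0; -0.09 0 -0.56 0; -0.02 0 -0.57 0; 0.04 0 -0.57 0; 0.10 0 -0.56 0; 0.16 0 -0.55 0; 0.22 0 -0.52 0; 0 0 0 0"

```text
t: 15.07
position: [0.5055, -0.0372, 0.1481]
ee_rot: [-121.1, 89.9, -119.9]
force: [-1.2, -0.9, 8.3]
finger_gap: 0.0216
```

```bash
python3 - <<'E'
import numpy as np
g=np.array([.5055-.669,.1481-.0698])*100
t=np.linspace(0,1.25,25)
x=g[0]*np.cos(t)+g[1]*np.sin(t); z=-g[0]*np.sin(t)+g[1]*np.cos(t)
r=[f"{-dz:.2f} 0 {dx:.2f} 0" for dx,dz in zip(np.diff(x),np.diff(z))]
for i in (0,8,16): print('; '.join(r[i:i+8]),' ->',(66.9+x[i+8]).round(2),(6.98+z[i+8]).round(2))
E
```

```text
-0.84 0 0.43 0; -0.82 0 0.47 0; -0.79 0 0.51 0; -0.76 0 0.56 0; -0.73 0 0.59 0; -0.70 0 0.63 0; -0.67 0 0.67 0; -0.63 0 0.70 0  -> 55.12 20.76
-0.59 0 0.73 0; -0.56 0 0.76 0; -0.52 0 0.79 0; -0.47 0 0.82 0; -0.43 0 0.84 0; -0.39 0 0.86 0; -0.34 0 0.88 0; -0.29 0 0.90 0  -> 61.7 24.35
-0.25 0 0.91 0; -0.20 0 0.92 0; -0.15 0 0.93 0; -0.10 0 0.94 0; -0.05 0 0.94 0; -0.00 0 0.94 0; 0.05 0 0.94 0; 0.09 0 0.94 0  -> 69.18 24.96
```

arm_command:
  increments: "-0.1 0 0 0; 0 0 0 0"

```text
t: 15.23
position: [0.5056, -0.0372, 0.1483]
ee_rot: [-150.9, 89.9, -149.7]
force: [-1.0, -0.7, 4.4]
finger_gap: 0.0218
```

arm_command:
  increments: "-0.9 0 0.43 0; -0.82 0 0.47 0; -0.79 0 0.51 0; -0.76 0 0.56 0; 0 0 0 0"

```text
t: 15.65
position: [0.5275, -0.0366, 0.1828]
ee_rot: [-21.6, 89.9, -20.4]
force: [-2.2, -3.1, 2.9]
finger_gap: 0.0218
```

```bash
python3 - <<'E'
from h import *
s=manip.read_state();print(s['position'],s['finger_gap'],s['force'])
a,d,st=snap('side','s6.png')
f=lambda b:cv2.resize(b,(800,600),interpolation=cv2.INTER_CUBIC)
cv2.imwrite('pics/s6z.png',f(a[200:320,240:400])[:,:,::-1])
E
```

```text
[ 0.52754274 -0.03659307  0.18275367] 0.021770730196355646 [-2.16869391 -3.08461183  2.87483437]
```

View pics/s6z.png

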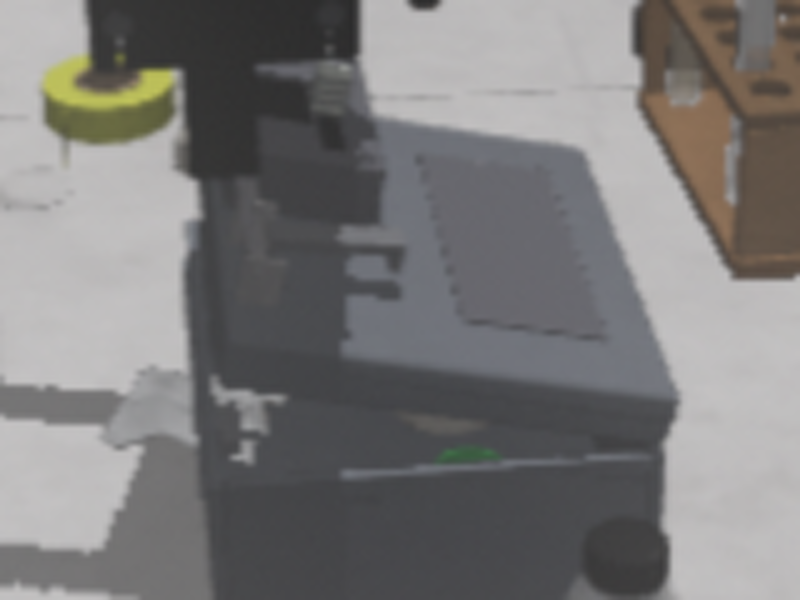

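The lid is opening, as the gap along the case's front and right side shows. Continuing the arc.

arm_command:
  increments: "-0.73 -0.02 0.59 0; -0.70 0 0.63 0; -0.67 0 0.67 0; -0.63 0 0.70 0; -0.59 0 0.73 0; -0.56 0 0.76 0; -0.52 0 0.79 0; -0.47 0 0.82 0"

```text
t: 16.37
position: [0.5838, -0.0354, 0.2302]
ee_rot: [176.4, 90.0, 177.5]
force: [-3.2, -2.4, -4.4]
finger_gap: 0.0218
```

arm_command:
  increments: "-0.43 0 0.84 0; -0.39 0 0.86 0; -0.34 0 0.88 0; -0.29 0 0.90 0; -0.25 0 0.91 0; -0.20 0 0.92 0; 0 0 0 0"

```text
t: 16.95
position: [0.6381, -0.0343, 0.2497]
ee_rot: [0.7, 89.9, 1.8]
force: [0.1, -2.8, 1.4]
finger_gap: 0.0217
```

```bash
python3 - <<'E'
from h import *
s=manip.read_state();print(s['position'],s['finger_gap'],s['force'],s['t'])
a,d,st=snap('side','s7.png')
f=lambda b:cv2.resize(b,(800,600),interpolation=cv2.INTER_CUBIC)
cv2.imwrite('pics/s7z.png',f(a[140:320,220:460])[:,:,::-1])
E
```

```text
[ 0.63814372 -0.03430072  0.2497276 ] 0.021689409437224964 [ 0.09551071 -2.75290273  1.38343393] 16.95
```

View pics/s7z.png

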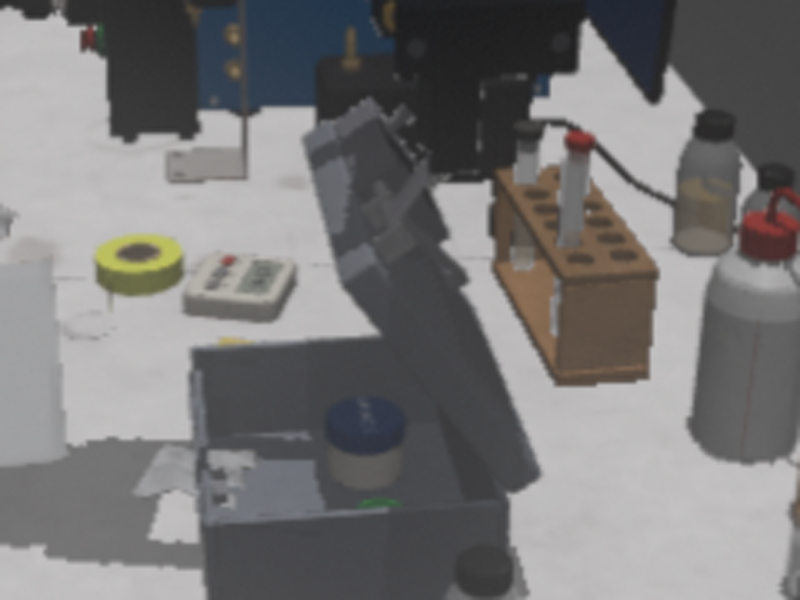

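The lid is about 60° open and the lever is still up. A little further for margin.

arm_command:
  increments: "-0.15 0 0.93 0; -0.10 0 0.94 0; -0.05 0 0.94 0; 0 0 0.94 0; 0.05 0 0.94 0; 0.09 0 0.94 0; 0 0 0 0; 0 0 0 0"

```text
t: 17.67
position: [0.6933, -0.0331, 0.2512]
ee_rot: [-1.7, 89.9, -0.6]
force: [1.8, -1.4, 0.4]
finger_gap: 0.0218
```

```bash
python3 - <<'E'
from h import *
from scipy.optimize import fsolve
s=manip.read_state();print(s['position'],s['finger_gap'],s['force'],s['t'])
p=np.array([s['position'][0]-.669,s['position'][2]-.0698])
def f(v):
    t,a=v; ph=a+np.radians(15.6); g=np.array([-.14+.052*np.cos(ph),.03+.052*np.sin(ph)])
    return [g[0]*np.cos(t)+g[1]*np.sin(t)-p[0],-g[0]*np.sin(t)+g[1]*np.cos(t)-p[1]]
print('lid,latch',fsolve(f,[1.2,1.75]))
a,d,st=snap('side','s8.png')
f=lambda b:cv2.resize(b,(800,600),interpolation=cv2.INTER_CUBIC)
cv2.imwrite('pics/s8z.png',f(a[140:320,220:460])[:,:,::-1])
E
```

```text
[ 0.69328891 -0.03312368  0.25124377] 0.02177404540853222 [ 1.81770459 -1.40234214  0.42915767] 17.6667
lid,latch [1.28631813 1.85201701]
```

View pics/s8z.png

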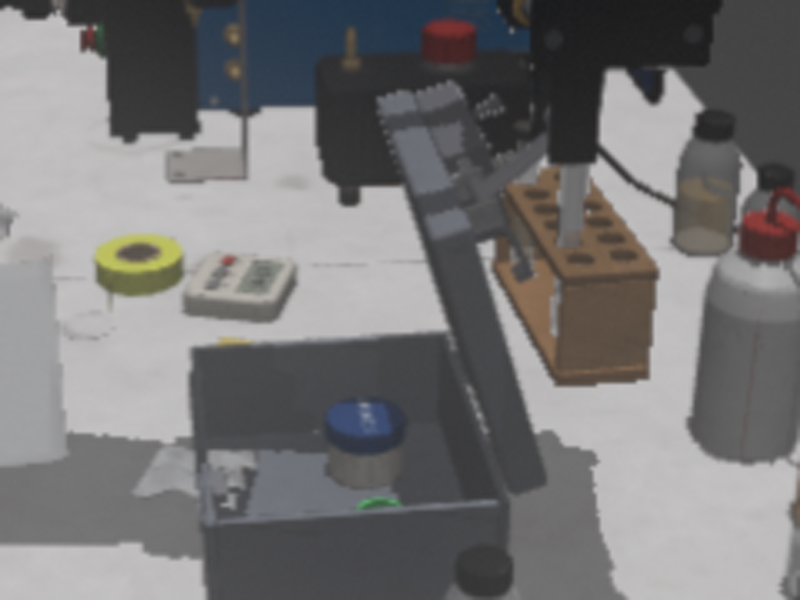

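Lid is at about 1.29 rad and the lever at about 1.85 rad by kinematics. Releasing and retreating straight up.

arm_command:
  increments: "0 0 0 0; 0 0 0 0; 0 0 0 0; 0 0 0 0; -1 0 0 0; -2 0 0 0; -3 0 0 0; -3 0 0 0"
  hand: 3.6

```text
t: 18.38
position: [0.6918, -0.033, 0.3409]
ee_rot: [164.4, 89.9, 165.5]
force: [0.3, 0.5, 0.4]
finger_gap: 0.0362
```

arm_command:
  increments: "-2 0 0 0; 0 0 0 0; 0 0 0 0"

```text
t: 18.63
position: [0.6932, -0.0332, 0.3632]
ee_rot: [-8.8, 89.7, -7.6]
force: [0.6, 0.3, 0.0]
finger_gap: 0.036
```

```bash
python3 - <<'E'
from h import *
s=manip.read_state();print(s['position'],s['finger_gap'],s['force'],s['t'])
a,d,st=snap('side','s9.png'); b,_,_=snap('top','t9.png')
f=lambda b:cv2.resize(b,(400,400),interpolation=cv2.INTER_CUBIC)
cv2.imwrite('pics/c9.png',np.hstack([f(a[120:360,220:460]),f(b[140:380,200:440])])[:,:,::-1])
for t in ['fuse_carton_mid','amber_oil_mid','ptfe_mid','fitting_mid']:
    r=manip.pinpoint('top',t); print(t,[(round(q['confidence'],2),np.round(q['xy'],1)) for q in r[:1]])
E
```

```text
[ 0.69319061 -0.03321412  0.36319225] 0.03601500213151004 [0.56480037 0.28706278 0.01378011] 18.6333
fuse_carton_mid [(0.66, array([241.3, 276.7]))]
amber_oil_mid []
ptfe_mid []
fitting_mid [(0.4, array([241.9, 222.9]))]
```

View pics/c9.png

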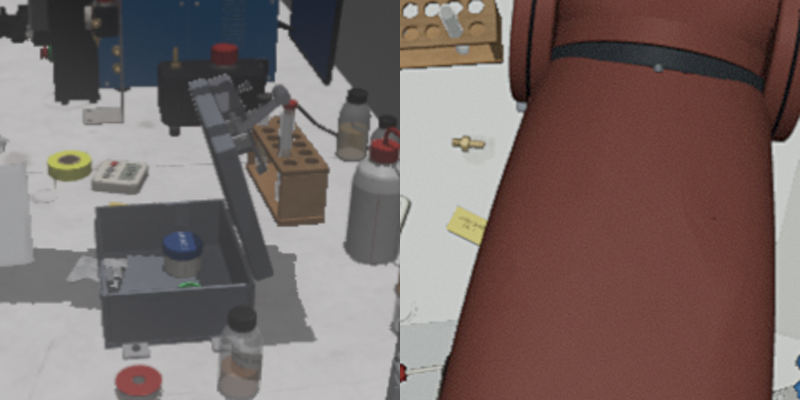

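The lid stands open, the lever is up and nothing touches them. In the side view the bottle (364,310) and the spool are where they were, and in the top view the carton and fitting are unmoved. Handing in.

```bash
python3 - <<'E'
from workcell import manip
print(manip.sign_off())
E
```

```text
the job is handed in; nothing more can be done
None
```

The case is open: the tab is home, the lever is up, and the lid stands by itself. I handed it in at about 19 s of the 64 s limit.

- **Tab:** I pushed the stud along the case's +y in 1.2 mm steps at about 2.5 N of friction. It met its stop after about 23 mm, and I seated it at about 9 N, below the 15 N at which the lock bends.
- **Lever:** I pinched the grip by its ends and lifted it in small steps. The force stayed low, so it was already unlocked. It peaked at about 8 N later, when my arc pressed slightly down along the raised lever. From the tool position I estimate the lever at about 1.85 rad.
- **Lid:** I pulled it up to about 1.29 rad, estimated the same way; the task needs at least 1.0 rad. After I let go and backed off 11 cm, the side picture showed the lid and lever still up and the force reading was near zero.
- **Bystanders:** In the last top picture the carton and fitting are within 2 pixels of where they began. The arm hid the bottle and the spool there, so the networks could not find them. I checked those two by eye in the side picture, where they look unmoved.

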